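Fit the matching keyed shaft into the clamped drive pulley and hold it home

TASK

Take from the wooden stand the one stub shaft that fits the bore of the clamped pulley, put its lower end into the hub, turn it until the key slips into the keyway and push it fully home, shoulder down on the hub face. Finish while still gripping the shaft and pressing it down firmly, with at least 10 N, so that I can tighten the grub screw. Leave the other two shafts standing where they are and do not disturb the other things on the board.

Things in the scene. Friction and masses are not known exactly. Their poses are not given: they have to be found in the camera images.
- pulley: bare aluminium V-belt pulley, 100 mm outside, strapped flat on a dark steel bolster plate (110 x 180 x 20 mm), rigidly fixed on the 18 mm plywood board. Origin: centre of the bolster's underside; z up the bore axis. Hub 52 mm in diameter, flat top 68 mm above the origin; the clamps lie along y, below the hub top. +x, the keyway side, points away from the robot within 0.6 rad
- bore_mouth (a point): centre of the bore at the hub's flat top; axes as the pulley's. Vertical bore 26 mm in diameter with a 1.2 mm lead-in, open 48 mm down to the bolster. Keyway on the +x side, full length, open at the top: 9.5 mm wide, floor 16.5 mm from the axis. The grub screw's head shows outside the hub on the same side
- stand: wooden block 84 x 215 x 52 mm, rigidly fixed on the board, three 39 mm through holes in a row along its y axis (at y = -70, 0, 70 mm). Origin: centre of its underside; z up, x away from the robot within 0.3 rad. A shaft hangs loosely in each hole by its shoulder, in any order
- shaft_25: the shaft that fits, middle size of three: plain steel, 25 mm in diameter above and below the shoulder, 112 mm long, 0.43 to 0.58 kg. Origin: centre of the lower end; z up its axis, +x the key side. Lower end chamfered 1.5 mm; journal 44 mm; shoulder 46 mm in diameter, 8 mm thick; then 60 mm plain round to grip. In the stand +x is within 0.45 rad of the stand's x
- shoulder_25: the shoulder of the 25 mm shaft, solid with it: plain round flange 46 mm in diameter, 8 mm thick. Origin: centre of its underside, 44 mm above the shaft's lower end; it lies on bore_mouth when the shaft is home. Axes as the shaft's
- shaft_25_key (a point): middle of the outer face of the key of the 25 mm shaft, 15.5 mm from the axis, 22 mm above the lower end. Round-ended key 8 mm wide, 3 mm proud, from 6 to 38 mm above the lower end: the 6 mm below it enter the bore before the key meets the hub face. An open slot (8 mm wide, 3.5 mm deep) in the shaft's top end lies on the same side and shows from above
- shaft_20: look-alike, too thin for the bore: same shape, lengths and shoulder as shaft_25, but 20 mm in diameter above and below the shoulder; 0.36 kg. Leave it in the stand
- shaft_30: look-alike, too thick for the bore: same shape, lengths and shoulder as shaft_25, but 30 mm in diameter above and below the shoulder; 0.68 kg. Leave it in the stand
- spray_can: bystander: red spray can with a white cap, 53 mm diameter, 176 mm tall, standing; origin at the centre of its underside
- funnel: bystander: green plastic funnel standing mouth down, 84 mm diameter, 85 mm tall; origin at the centre of its underside
- hex_key: bystander: dark L-shaped hex key, 6 mm thick, 98 mm long along x, lying on the board; origin under the middle of the long leg
- parts_tray: bystander: open green plastic tray 100 x 140 x 30 mm with grub screws and a spare key; origin at the centre of its underside
Not all that is in view belongs to the job. Leave any pink look-alike of the shaft_25 alone.

How it is judged (in metres and radians):
On the way, in this order (a step that is already met when the one before it is completed fails the run):
1. the 25 mm shaft is lifted clear out of the stand (lower end above the stand's top) (z of shaft_25 in the frame of stand above 0.054 m), for 0.1 s.
2. the 25 mm shaft is fully home in the pulley: key in the keyway, shoulder on the hub face (z of shoulder_25 in the frame of bore_mouth below 0.002 m and horizontal distance between shoulder_25 and bore_mouth below 0.003 m), for 0.1 s.
At the end, for the whole second after the job is handed in: The 25 mm shaft is upright in the bore (3 mm, 0.06 rad), key in the keyway (0.2 rad), shoulder within 2 mm of the hub face and pressed on it with over 10 N; the fingers grip the shaft (over 5 N); the other shafts are within 30 mm of their places (all of step 2 and z of shoulder_25 in the frame of bore_mouth above -0.003 m and angle between the z axis of shaft_25 and the z axis of pulley, either way round below 0.06 rad and angle between the x axis of shaft_25 and the x axis of pulley, either way round below 0.2 rad and contact force between the fingers and shaft_25 above 5 N and contact force between shoulder_25 and pulley above 10 N and distance of each of shaft_20, shaft_30 from where it was at the start of the episode below 0.03 m); the arm keeps its last pose, push and grip.
It fails at once if another shaft is taken out or knocked over (distance of any of shaft_20, shaft_30 from where it was at the start of the episode above 0.03 m).
It fails at once if a bystander is disturbed (moved more than 30 mm) (distance of any of spray_can, funnel, hex_key, parts_tray from where it was at the start of the episode above 0.03 m).
It also fails if it takes over 48 s, if anything falls off the work surface, if the arm or the gripper's body presses on something with over 40 N, if the wrist force passes 120 N, or if a joint passes its speed limit or range.

ROBOT

A 6-joint arm with a two-finger parallel gripper is mounted at the origin on the work surface. World frame = base frame: x ahead of the robot, y to its left, z up, the work surface at z = 0. Lengths are in m, angles in degrees, forces in N, time in s.
With the tool pointing down it reaches from about 0.4 to 0.825 m from the base axis. Payload 7 kg.
Tool frame: the origin (TCP) lies between the finger pads; the fingertips stand 14 mm ahead of it and the grasp point (between the pads) lies 5 mm behind it (r.tips_ahead is the distance from the TCP to the fingertips, in m); z points along the fingers, y is the direction in which the jaws open and shut (so a half turn about z gives the same grasp; the last joint's range is limited). The gripper opens to 88 mm and grips with 3 to 60 N. Pads are 19 mm wide; open, the fingers measure 130 mm over their backs; the gripper's body (78 mm by 193 mm) begins 47 mm behind the grasp point.
Start: joints at [16.507, 20.546, 0.682, 0, -70.136, -16.507], TCP at [0.675, -0, 0.241] pointing down, gripper open.
Joint ranges: [-176.03, 176.03], [-82.01, 121.73], [-58.28, 71.71], [-173.87, 95.51], [-174.79, -0.11], [-173.66, 173.66]. Speed limits (degrees/s): [136.94, 136.94, 172.46, 180, 180, 180].

INTERFACE

Orientations are given as [roll, pitch, yaw] about the fixed x, y, z axes, in that order (R = Rz(yaw) Ry(pitch) Rx(roll)).
In Python, from plant import r gives the robot as it stands.
- The arm moves only by the tool apply_moves, never from a script. Its arguments are lists of equal length, an entry for each row: "slide": the shift along the tool's x, y, z as a fraction of full scale, a list of three; "turn": the turn, a rotation vector about the tool's x, y, z as a fraction of full scale, a list of three; "jaw": the closure, from 0 (fully open) to 1 (shut). In form: {"slide": [[dx, dy, dz], ...], "turn": [[wx, wy, wz], ...], "jaw": [jaw, ...]}. A call has 1 to 8 rows; each row shifts and turns the commanded pose from where the row before left it, along the tool's axes as they then stand; what a row does not reach is not made up. Full scale, the value 1, is 0.1 m for a shift and 1.5 rad for a turn. A row lasts 1/10 s, in which the tool goes at most 50 mm and 8.59 degrees, less where a joint would pass 70% of its speed; a pose out of reach is approached as far as the arm can. A call with a number of a shift or a turn outside -1 to 1 is refused whole. A call with a gripper value outside its range is refused whole. The fingers move at their own pace and stop on an object; "newtons" is the grip in N (left out, the last holds). Time passes only in rows, so rows that do not move let the fingers close. It gives the time, the measured TCP pose, the force and the opening at its end, in the units of the state.
- r.get_state(): the state, without advancing time (a new reading comes with each control period).
- r.capture(name): name is "scene" or "side" or "wrist"; returns a dict with "pixels" (480x640x3 uint8, blue, green, red), "depth" (480x640 float32, m along the optical axis (not along the pixel's ray), 0 where there is no reading), "fx", "fy", "cx", "cy" (pixels), "rvec" (rotation vector, rad) and "tvec" (3), from world to camera coordinates, as OpenCV has them. Camera axes: x right, y down, z forward; pixel columns grow to the right and rows downward; lengths in m; the calibration is good to about 2 mm. A picture is of the moment at which its call begins.
- r.close_job(): hands the job in, once; it reports no verdict.
The state is a dict: "time_s": time; "joints": joint angles; "qd": joint speeds; "joint_torque": joint torques, N m; "tcp_pos": TCP position; "eef_rot": TCP orientation; "contact_force": force on the tool from outside, world axes, zero at the start; "moment": the same for the moment, N m; "gripper_width": finger opening in m.
Only numpy, scipy, OpenCV 4.12 (cv2) and the standard library are available. Lean on these libraries where they do the work, as an engineer would, in place of code of your own. Each camera call takes 0.05 s, during which the arm holds its last target.

## Working session

There is one attempt and no reset: what is moved stays moved. The work goes in short steps, Python scripts to look and compute and a tool call to move; the robot and the scene stay as the last step left them, time stands still between calls to the robot, and variables do not carry over. Pictures are saved under pics/ and viewed, and the job is handed in when it is done.

Besides the shell and the picture viewer there is one more tool, called after "Emit:" by a JSON object that holds its "op" and its "data", one argument or row to a line. apply_moves: Moves the arm, as the interface text tells. Shift numbers are shares of 0.1 m and turn numbers shares of 1.5 rad, none past 1 either way. Its arguments: {"type":"object","properties":{"slide":{"type":"array"},"turn":{"type":"array"},"jaw":{"type":"array"},"newtons":{"type":"number"}},"required":["slide","turn","jaw"]}

```bash
ls; mkdir -p pics; cat > h.py <<'E'
import numpy as np, cv2, pickle
from plant import r
def snap(name,tag):
    c=r.capture(name); cv2.imwrite(f'pics/{tag}.png',c['pixels']); pickle.dump(c,open(f'pics/{tag}.pkl','wb')); return c
def cam(c):
    R=cv2.Rodrigues(np.array(c['rvec'],float))[0]; t=np.array(c['tvec'],float).ravel(); return R,t
def ray(c,u,v,z):
    R,t=cam(c); o=-R.T@t; d=R.T@np.array([(u-c['cx'])/c['fx'],(v-c['cy'])/c['fy'],1.]); return o+d*(z-o[2])/d[2]
def pts(c):
    R,t=cam(c); v,u=np.mgrid[0:480,0:640]; d=c['depth']; P=np.stack([(u-c['cx'])/c['fx']*d,(v-c['cy'])/c['fy']*d,d],-1)
    return (P-t)@R
def proj(c,p):
    R,t=cam(c); q=R@np.array(p)+t; return c['cx']+c['fx']*q[0]/q[2], c['cy']+c['fy']*q[1]/q[2]
E
python3 - <<'E'
from h import *
for n in ('scene','side','wrist'):
    c=snap(n,n+'0'); R,t=cam(c); print(n,-R.T@t,R[2],c['fx'])
print(r.get_state())
E
```

```text
pics
scene [ 1.22652833 -0.16257996  0.91208431] [-0.65529566  0.11817757 -0.74607081] 476.07583975879083
side [ 0.18410244 -0.77419196  0.76591254] [ 0.28706063  0.70410304 -0.64948833] 503.65979181277646
wrist [ 0.67510814 -0.06943907  0.38358583] [-0.00214274  0.25752527 -0.96626919] 336.92871127930033
{'time_s': 0.15, 'joints': array([ 1.65080401e+01,  2.05806705e+01,  6.45822816e-01, -1.26501868e-02,
       -7.01354557e+01, -1.65061077e+01]), 'qd': array([-0.18303525, -0.15353953,  0.22632178,  0.07893333,  0.0691455 ,
        0.04189629]), 'joint_torque': array([ 1.39394037e-04, -5.83274567e+01,  2.93289685e+01,  7.00122759e+00,
        8.75052094e-03, -9.76538854e-05]), 'tcp_pos': array([ 6.74654048e-01, -2.24544613e-05,  2.39859207e-01]), 'eef_rot': array([ 1.79929215e+02, -8.57243579e-03, -9.00023681e+01]), 'contact_force': array([-0.16407452, -0.88832421, -0.1666081 ]), 'moment': array([-0.03350899, -0.00168967,  0.01012442]), 'gripper_width': 0.08735922547490173}
```

View pics/scene0.png

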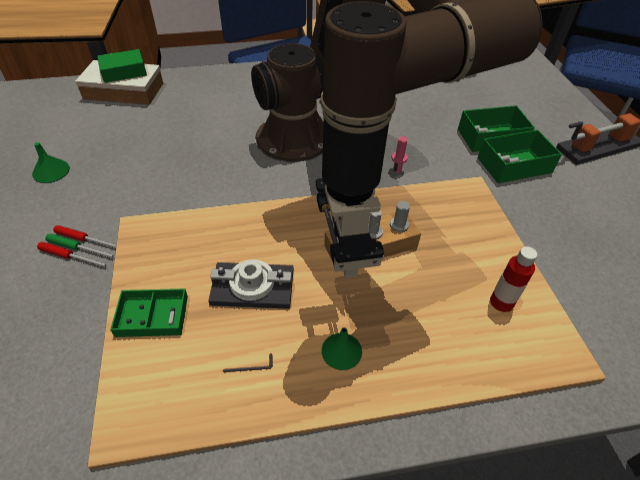

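View pics/side0.png

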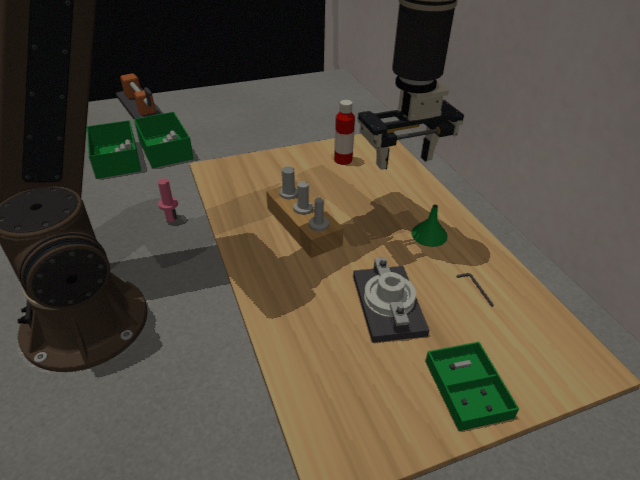

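View pics/wrist0.png

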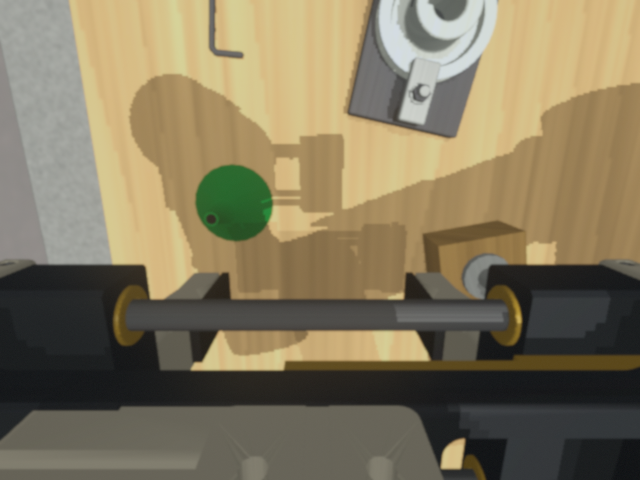

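The side view shows the three shafts standing in the stand at about (288,180), (303,195) and (319,212). They look thick, middle and thin in that order. The pulley is at about (388,292), and the pink decoy is off the board. Next I measure these with the calibration.

```bash
python3 - <<'E'
from h import *
L=lambda n:pickle.load(open(f'pics/{n}.pkl','rb'))
for n in ('scene0','side0'):
    c=L(n);P=pts(c);p=c['pixels']; 
    print(n,'board z',np.median(P[300:310,330:345,2]) if n=='side0' else np.median(P[400:410,180:200,2]))
c=L('side0');P=pts(c)
b=P[...,2]
for box in ((270,160,345,260),(350,255,430,340)):
    x0,y0,x1,y1=box; Q=P[y0:y1,x0:x1].reshape(-1,3); 
    h=np.histogram(Q[:,2],bins=np.arange(0,0.2,0.004)); print([(round(e,3),k) for k,e in zip(h[0],h[1]) if k>15])
im=c['pixels'][130:350,250:450]; cv2.imwrite('pics/sidez.png',cv2.resize(im,None,fx=3.6,fy=2.7,interpolation=cv2.INTER_CUBIC)[:600,:800])
im=c['pixels'][155:265,255:355]; cv2.imwrite('pics/sidez2.png',cv2.resize(im,None,fx=5,fy=5,interpolation=cv2.INTER_CUBIC))
E
```

```text
scene0 board z 0.01871737081080805
side0 board z 0.018214527832831028
[(np.float64(0.012), np.int64(322)), (np.float64(0.016), np.int64(3172)), (np.float64(0.02), np.int64(502)), (np.float64(0.024), np.int64(108)), (np.float64(0.028), np.int64(115)), (np.float64(0.032), np.int64(95)), (np.float64(0.036), np.int64(100)), (np.float64(0.04), np.int64(101)), (np.float64(0.044), np.int64(98)), (np.float64(0.048), np.int64(92)), (np.float64(0.052), np.int64(89)), (np.float64(0.056), np.int64(105)), (np.float64(0.06), np.int64(101)), (np.float64(0.064), np.int64(155)), (np.float64(0.068), np.int64(963)), (np.float64(0.072), np.int64(172)), (np.float64(0.076), np.int64(301)), (np.float64(0.08), np.int64(75)), (np.float64(0.084), np.int64(35)), (np.float64(0.088), np.int64(52)), (np.float64(0.092), np.int64(46)), (np.float64(0.096), np.int64(40)), (np.float64(0.1), np.int64(54)), (np.float64(0.104), np.int64(47)), (np.float64(0.108), np.int64(42)), (np.float64(0.112), np.int64(51)), (np.float64(0.116), np.int64(46)), (np.float64(0.12), np.int64(49)), (np.float64(0.124), np.int64(46)), (np.float64(0.128), np.int64(50)), (np.float64(0.132), np.int64(62)), (np.float64(0.136), np.int64(169))]
[(np.float64(0.012), np.int64(121)), (np.float64(0.016), np.int64(2205)), (np.float64(0.02), np.int64(312)), (np.float64(0.024), np.int64(110)), (np.float64(0.028), np.int64(107)), (np.float64(0.032), np.int64(202)), (np.float64(0.036), np.int64(1379)), (np.float64(0.04), np.int64(294)), (np.float64(0.044), np.int64(78)), (np.float64(0.048), np.int64(232)), (np.float64(0.052), np.int64(130)), (np.float64(0.056), np.int64(423)), (np.float64(0.06), np.int64(118)), (np.float64(0.064), np.int64(231)), (np.float64(0.068), np.int64(247)), (np.float64(0.072), np.int64(92)), (np.float64(0.076), np.int64(89)), (np.float64(0.08), np.int64(100)), (np.float64(0.084), np.int64(290)), (np.float64(0.088), np.int64(18))]
```

View pics/sidez2.png

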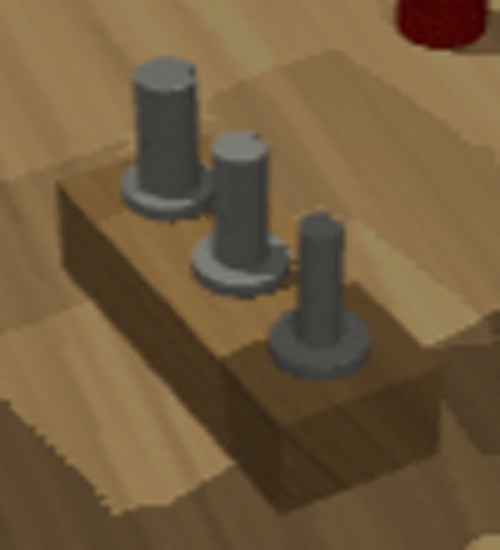

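The crop shows shaft widths of about 61, 55 and 42 px from far to near. The middle one is therefore the 25 mm shaft, and I check this metrically below.

```bash
python3 - <<'E'
from h import *
L=lambda n:pickle.load(open(f'pics/{n}.pkl','rb'))
c=L('side0');P=pts(c)
m=np.zeros((480,640),np.uint8); m[160:260,270:345]=(P[160:260,270:345,2]>0.134)
n,l,s,ce=cv2.connectedComponentsWithStats(m)
for i in range(1,n):
    if s[i,4]>8:
        Q=P[l==i]; print('top',s[i,4],ce[i],'minrect',cv2.minAreaRect(Q[:,:2].astype(np.float32)),np.median(Q[:,2]), 'ray',ray(c,*ce[i],0.138))
# cylinder diameters: points z .09-.13 fit circle
def circ(Q):
    A=np.c_[2*Q[:,0],2*Q[:,1],np.ones(len(Q))]; x=np.linalg.lstsq(A,(Q[:,:2]**2).sum(1),rcond=None)[0]; return x[:2],np.sqrt(x[2]+x[:2]@x[:2])
m=np.zeros((480,640),np.uint8); w=P[160:260,270:345,2]; m[160:260,270:345]=(w>0.088)&(w<.13)
n,l,s,ce=cv2.connectedComponentsWithStats(m)
for i in range(1,n):
    if s[i,4]>40:
        print('cyl',s[i,4],ce[i],circ(P[l==i]), s[i])
# stand top
w=P[...,2]; m=np.zeros((480,640),bool); m[160:260,255:345]=(abs(w-.070)<.004)[160:260,255:345]
Q=P[m][:,:2].astype(np.float32); print('stand',cv2.minAreaRect(Q))
# pulley bits
def reg(lo,hi,b):
    m=np.zeros((480,640),bool); x0,y0,x1,y1=b; m[y0:y1,x0:x1]=((w>lo)&(w<hi))[y0:y1,x0:x1]; return m
b=(345,250,435,345)
for lo,hi in ((.034,.042),(.052,.06),(.082,.09)):
    Q=P[reg(lo,hi,b)].astype(np.float32); print(lo,len(Q),cv2.minAreaRect(Q[:,:2].copy()),cv2.minEnclosingCircle(Q[:,:2].copy()),np.median(Q[:,2]))
c2=L('scene0');P=pts(c2);w=P[...,2]
b=(205,255,300,312)
for lo,hi in ((.034,.042),(.052,.06),(.082,.09)):
    Q=P[reg(lo,hi,b)].astype(np.float32); print('scene',lo,len(Q),cv2.minAreaRect(Q[:,:2].copy()),cv2.minEnclosingCircle(Q[:,:2].copy()),np.median(Q[:,2]))
im=c2['pixels'][250:315,200:300]; cv2.imwrite('pics/sc.png',cv2.resize(im,None,fx=7,fy=7,interpolation=cv2.INTER_CUBIC))
E
```

```text
top 93 [287.43010753 170.10752688] minrect ((0.32891327142715454, -0.28251051902770996), (1.0247430801391602, 0.02802194282412529), 72.02278137207031) 0.13784676659679893 ray [0.48199263 0.18602936 0.138     ]
top 69 [301.88405797 184.52173913] minrect ((0.4948421120643616, 0.12000015377998352), (0.025624675676226616, 0.023363644257187843), 60.45582580566406) 0.1377731758104535 ray [0.49366857 0.11823296 0.138     ]
top 54 [318.5        200.18518519] minrect ((0.5086222887039185, 0.052706487476825714), (0.022495675832033157, 0.019192339852452278), 56.0720100402832) 0.1375513833004817 ray [0.50722963 0.04950972 0.138     ]
cyl 191 [287.83246073 182.65445026] (array([0.48246854, 0.18739328]), np.float64(0.01337928544294109)) [282 174  13  18 191]
cyl 161 [302.18012422 196.89440994] (array([0.49413419, 0.11781482]), np.float64(0.010263001574423409)) [297 189  11  17 161]
cyl 147 [318.17687075 212.29251701] (array([0.50740993, 0.04995874]), np.float64(0.008596776091506839)) [314 204  10  18 147]
stand ((0.49547576904296875, 0.12122207134962082), (0.08776455372571945, 0.22238664329051971)
[... 513 characters left out ...]
.120573043823242) ((0.5703643560409546, -0.17826269567012787), 0.06959442794322968) 0.085848816
scene 0.034 1406 ((0.5719159841537476, -0.17919938266277313), (0.18031612038612366, 0.11320587992668152), 77.34772491455078) ((0.5736397504806519, -0.17949335277080536), 0.1031108871102333) 0.038428158
scene 0.052 442 ((0.582112729549408, -0.18129117786884308), (0.11671695858240128, 0.13110443949699402), 29.534523010253906) ((0.5826429128646851, -0.18222694098949432), 0.08706524223089218) 0.057435468
scene 0.082 309 ((0.5725838541984558, -0.17863982915878296), (0.1301906853914261, 0.05313862860202789), 58.741764068603516) ((0.5731768608093262, -0.17899981141090393), 0.06846415251493454) 0.08598897
```

View pics/sc.png

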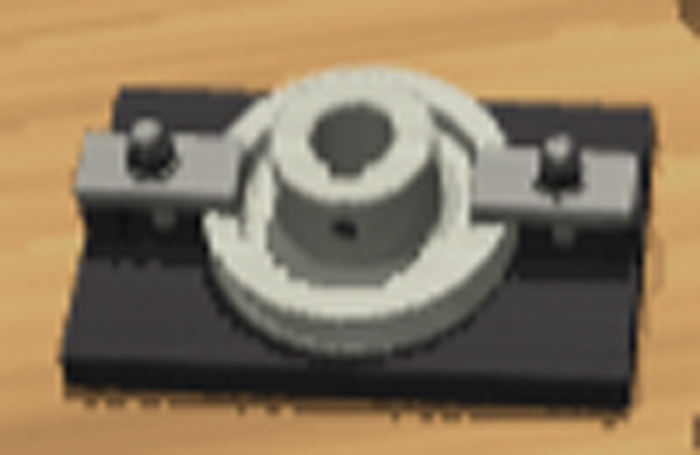

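The pulley bore is at about (0.571, -0.179) with its x axis at yaw -12.5°. The stand is at yaw +10.5°. The middle shaft is at about (0.494, 0.118), and the fitted diameters put the sizes in the order 30, 25, 20. The tops are at z = 0.138, as they should be. Next I move the wrist camera over the shaft to read its slot.

Emit:
{"op": "apply_moves", "data": {
  "slide": [
    [-0.37, 0.37, 0],
    [-0.37, 0.37, 0],
    [-0.37, 0.37, 0],
    [-0.37, 0.37, 0],
    [-0.37, 0.37, 0],
    [0, 0, 0.2],
    [0, 0, 0.1],
    [0, 0, 0]
  ],
  "turn": [
    [0, 0, 0],
    [0, 0, 0],
    [0, 0, 0],
    [0, 0, 0],
    [0, 0, 0],
    [0, 0, -0.06],
    [0, 0, -0.062],
    [0, 0, 0]
  ],
  "jaw": [0, 0, 0, 0, 0, 0, 0, 0]
}}

```text
time_s: 0.95
tcp_pos: [0.497, 0.1768, 0.2093]
eef_rot: [179.9, -0.0, -79.4]
contact_force: [0.2, 0.3, 0.4]
gripper_width: 0.088
```

```bash
python3 - <<'E'
from h import *
c=snap('wrist','w1'); print(r.get_state()['tcp_pos'],r.get_state()['eef_rot'])
print(proj(c,(0.494,0.118,0.138)))
E
```

```text
[0.49776382 0.17669202 0.21017453] [ 1.79931250e+02 -3.93130588e-02 -7.95961259e+01]
(np.float64(338.72595594426406), np.float64(168.77922425988316))
```

View pics/w1.png

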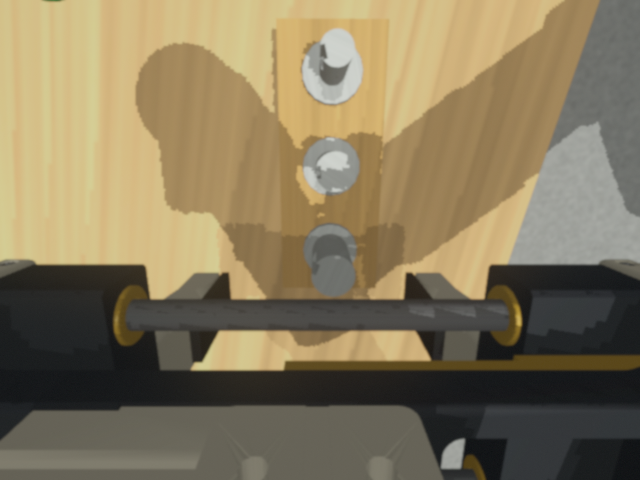

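The wrist view shows the thin shaft at the top (335,60), the middle one at (331,165) and the thick one at (330,260). I zoom in on the middle one to find its slot.

```bash
python3 - <<'E'
from h import *
c=pickle.load(open('pics/w1.pkl','rb')); P=pts(c)
im=c['pixels'][125:205,285:380]; im=cv2.resize(im,None,fx=7,fy=7,interpolation=cv2.INTER_CUBIC); cv2.imwrite('pics/w1z.png',cv2.convertScaleAbs(im,alpha=1.1))
z=P[130:205:3,295:370:3,2]; 
for row in z: print(' '.join(f'{int(round(1000*a)):3d}' for a in row))
E
```

```text
69  69  70  69  71  69  69  71  70  70  69  69  70  70  71  69  70  69  70  69  69  70  71  70  70
 70  70  71  70  71  69  69  69  69  69  69  69  70  68  71  69  69  70  69  70  70  70  69  71  70
 70  69  71  71  70  70  70  69  69  69  69  69  71  70  70  69  70  71  70  70  69  69  70  70  70
 70  70  70  70  70  70  71  69  70  78  77  78  78  77  77  77  70  71  70  70  71  70  69  69  70
 70  70  68  70  70  69  69  77  77  77  78  77  78  78  78  77  78  78  69  70  70  70  69  71  70
 69  69  71  70  70  70  78  78  77  78  76  78  77  78  78  76  78  78  78  70  68  70  71  71  68
 69  70  71  69  69  77  77  77  77  77  78  78  76  78  77  77  77  78  77  78  70  70  70  69  69
 70  69  70  70  77  78  77  78  77  78  78  83 114 128  78  78  78  77  78  78  77  71  69  71  70
 70  69  70  70  79  78  78  78  78 100 138 138 137 138 138 137 138  77  78  77  78  70  71  69  71
 70  69  69  79  79  78  78  78 103 138 138 138 137 138 137 138 138 138  77  77  78  70  69  70  70
 70  68  70  78  79  78  79  78 137 137 138 138 138 138 136 137 137 137 138  77  77  77  69  69  69
 
[... 698 characters left out ...]

 69  70  70  70  70  79  78  78 138 137 138 139 138 139 137 138 138 139 138  78  70  70  71  69  70
 70  71  69  70  70  69  77  78  77 137 138 138 137 137 139 136 138 139  78  70  69  71  69  70  69
 70  70  70  69  70  71  69  77  77  79  77 137 137 137 137 139  78  78  69  69  71  70  70  70  70
 70  69  70  70  71  70  67  69  70  78  78  79  77  77  79  78  70  69  69  69  71  70  71  69  70
 71  70  70  69  69  70  71  69  70  71  70  70  70  70  69  69  70  70  71  70  69  69  70  70  70
 70  70  70  70  70  70  71  69  70  69  69  69  71  70  70  71  70  69  68  68  69  69  70  70  70
 69  70  68  69  70  70  70  70  71  69  70  70  70  69  70  70 353  69  70  70  70  69  70  71  71
```

View pics/w1z.png

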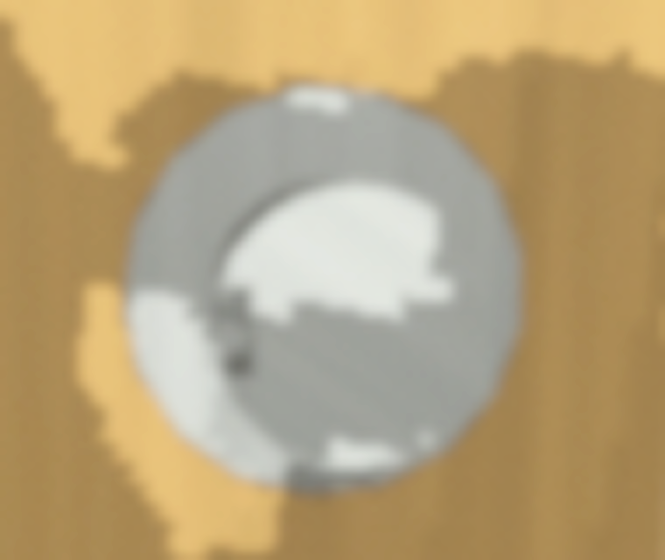

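The slot shows clearly in the depth picture: z is about 0.109 at the left edge of the shaft's top, near (320,170). From it I compute the shaft centre and key direction.

```bash
cat >> h.py <<'E'
def shaft(c,zt,box,zs=(.098,.120)):
    P=pts(c); w=P[...,2]; B=np.zeros((480,640),bool); x0,y0,x1,y1=box; B[y0:y1,x0:x1]=1
    T=(B&(abs(w-zt)<.004)).astype(np.uint8)
    n,l,s,ce=cv2.connectedComponentsWithStats(T); i=1+np.argmax(s[1:,4]); T=(l==i).astype(np.uint8)
    k,_=cv2.findContours(T,cv2.RETR_EXTERNAL,cv2.CHAIN_APPROX_NONE); k=max(k,key=len)[:,0]
    h=cv2.convexHull(np.ascontiguousarray(k))[:,0]
    C=np.array([ray(c,*q,zt) for q in h])[:,:2]
    A=np.c_[2*C,np.ones(len(C))]; x=np.linalg.lstsq(A,(C**2).sum(1),rcond=None)[0]; rad=np.sqrt(x[2]+x[:2]@x[:2])
    # slot: hull minus top, at top plane
    v,u=np.mgrid[0:480,0:640]
    M=np.zeros((480,640),np.uint8); ctr=np.array(proj(c,(x[0],x[1],zt)))
    pr=np.array([proj(c,(x[0]+rad*np.cos(a),x[1]+rad*np.sin(a),zt)) for a in np.linspace(0,6.28,60)])
    cv2.fillPoly(M,[np.round(pr).astype(np.int32)],1)
    S=(M>0)&(w<zt-.006)
    S=cv2.morphologyEx(S.astype(np.uint8),cv2.MORPH_OPEN,np.ones((3,3)))
    n,l,s,ce=cv2.connectedComponentsWithStats(S)
    out=[]
    for i in range(1,n):
        q=ray(c,*ce[i],zt)[:2]-x[:2]; out.append((s[i,4],np.round(ce[i],1),np.round(np.hypot(*q)*1e3,1),np.degrees(np.arctan2(q[1],q[0]))))
    return x[:2],rad,out
E
python3 - <<'E'
from h import *
c=pickle.load(open('pics/w1.pkl','rb'))
x,rad,o=shaft(c,.138,(300,140,370,200)); print(x,rad)
for a in o: print(a)
P=pts(c);w=P[...,2]
# shoulder centre
m=((abs(w-.078)<.003)|(abs(w-.138)<.004)); m[:,:290]=0;m[:,375:]=0;m[:130]=0;m[200:]=0
Q=P[m&(abs(w-.078)<.003)][:,:2].astype(np.float32); print('shoulder',cv2.minEnclosingCircle(Q.copy()))
for n in('scene',):
    c=snap(n,'s1')
E
```

```text
[0.49630405 0.1201913 ] 0.012401838348288449
(np.int32(66), array([317.3, 171.8]), np.float64(10.7), np.float64(11.480340538224386))
shoulder ((0.4962459206581116, 0.12022920697927475), 0.02290808968245983)
```

View pics/s1.png

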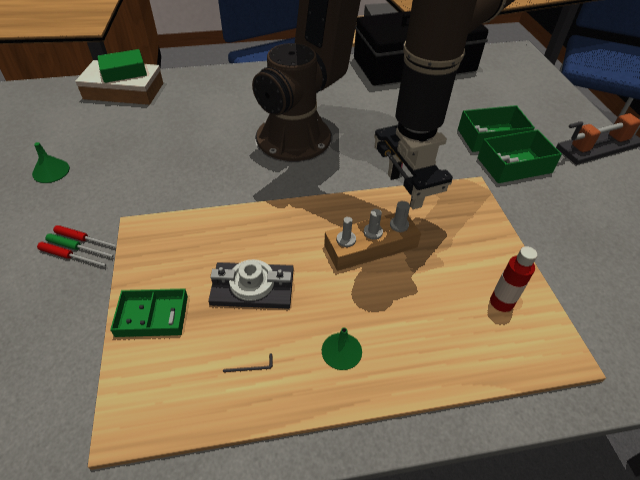

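The measured diameter is 24.8 mm, so this is the right shaft. Its centre is (0.4963, 0.1202) and the key yaw is 11.5°. I move above it.

Emit:
{"op": "apply_moves", "data": {
  "slide": [
    [0.18, 0.04, 0],
    [0.18, 0.04, 0],
    [0.193, 0.037, 0],
    [0, 0, 0],
    [0, 0, 0]
  ],
  "turn": [
    [0, 0, 0],
    [0, 0, 0],
    [0, 0, 0],
    [0, 0, 0],
    [0, 0, 0]
  ],
  "jaw": [0, 0, 0, 0, 0]
}}

```text
time_s: 1.55
tcp_pos: [0.497, 0.119, 0.211]
eef_rot: [-180.0, 0.0, -79.7]
contact_force: [0.7, -0.4, -0.5]
gripper_width: 0.0877
```

```bash
python3 - <<'E'
from h import *
s=r.get_state(); print(s['tcp_pos'],s['eef_rot'],s['contact_force'],s['time_s'])
E
```

```text
[0.49698012 0.11903357 0.2110304 ] [-1.79954563e+02  2.09132994e-02 -7.96760334e+01] [ 0.65162646 -0.43922277 -0.46427757] 1.55
```

Emit:
{"op": "apply_moves", "data": {
  "slide": [
    [-0.01, 0, 0.36],
    [0, 0, 0.36],
    [0, 0, 0.25],
    [0, 0, 0.12],
    [0, 0, 0],
    [0, 0, 0]
  ],
  "turn": [
    [0, 0, 0],
    [0, 0, 0],
    [0, 0, 0],
    [0, 0, 0],
    [0, 0, 0],
    [0, 0, 0]
  ],
  "jaw": [0, 0, 0, 0, 0, 0]
}}

```text
time_s: 2.15
tcp_pos: [0.4973, 0.1216, 0.1025]
eef_rot: [-179.9, 0.0, -79.5]
contact_force: [0.2, 0.1, 0.8]
gripper_width: 0.0878
```

Emit:
{"op": "apply_moves", "data": {
  "slide": [
    [0, 0, 0],
    [0, 0, 0],
    [0, 0, 0],
    [0, 0, 0],
    [0, 0, 0],
    [0, 0, 0],
    [0, 0, 0],
    [0, 0, 0]
  ],
  "turn": [
    [0, 0, 0],
    [0, 0, 0],
    [0, 0, 0],
    [0, 0, 0],
    [0, 0, 0],
    [0, 0, 0],
    [0, 0, 0],
    [0, 0, 0]
  ],
  "jaw": [1, 1, 1, 1, 1, 1, 1, 1],
  "newtons": 50
}}

```text
time_s: 2.95
tcp_pos: [0.4966, 0.1212, 0.1015]
eef_rot: [180.0, -0.0, -79.5]
contact_force: [0.2, 0.8, -0.3]
gripper_width: 0.0291
```

Emit:
{"op": "apply_moves", "data": {
  "slide": [
    [0, 0, 0],
    [0, 0, 0],
    [0, 0, 0]
  ],
  "turn": [
    [0, 0, 0],
    [0, 0, 0],
    [0, 0, 0]
  ],
  "jaw": [1, 1, 1]
}}

```text
time_s: 3.25
tcp_pos: [0.4962, 0.1211, 0.1015]
eef_rot: [180.0, -0.0, -79.5]
contact_force: [-2.7, 0.7, 2.7]
gripper_width: 0.0244
```

The opening is 24.4 mm, so this is a good grip on the 25 mm shaft. I lift it straight up until it clears the neighbours' tops.

Emit:
{"op": "apply_moves", "data": {
  "slide": [
    [0, 0, -0.1],
    [0, 0, -0.2],
    [0, 0, -0.25],
    [0, 0, -0.3],
    [0, 0, -0.3],
    [0, 0, -0.3],
    [0, 0, 0],
    [0, 0, 0]
  ],
  "turn": [
    [0, 0, 0],
    [0, 0, 0],
    [0, 0, 0],
    [0, 0, 0],
    [0, 0, 0],
    [0, 0, 0],
    [0, 0, 0],
    [0, 0, 0]
  ],
  "jaw": [1, 1, 1, 1, 1, 1, 1, 1]
}}

```text
time_s: 4.05
tcp_pos: [0.4964, 0.1213, 0.2468]
eef_rot: [-180.0, 0.1, -79.5]
contact_force: [-0.6, -0.1, -5.3]
gripper_width: 0.0244
```

```bash
python3 - <<'E'
from h import *
s=r.get_state(); print(s['tcp_pos'],s['eef_rot'],s['contact_force'],s['moment'])
c=snap('side','si2')
im=c['pixels'][100:280,240:380]; cv2.imwrite('pics/si2z.png',cv2.resize(im,None,fx=3.3,fy=3.3,interpolation=cv2.INTER_CUBIC))
E
```

```text
[0.49637961 0.12132616 0.24684532] [-1.79956292e+02  5.97769928e-02 -7.95339694e+01] [-0.62830624 -0.09406244 -5.34144046] [-0.0329181   0.1678836   0.02128333]
```

View pics/si2z.png

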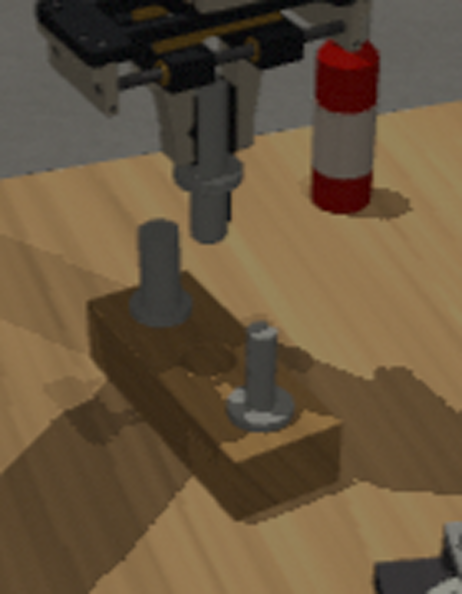

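The shaft hangs straight in the jaws with its key showing on the far (+x) side, and the neighbours are still standing. I move towards the pulley, stopping short so the wrist camera sees the bore.

Emit:
{"op": "apply_moves", "data": {
  "slide": [
    [0.2, -0.05, 0],
    [0.38, -0.09, 0],
    [0.38, -0.09, 0],
    [0.38, -0.09, 0],
    [0.38, -0.09, 0],
    [0.38, -0.09, 0],
    [0.16, -0.05, 0],
    [0, 0, 0]
  ],
  "turn": [
    [0, 0, 0],
    [0, 0, 0],
    [0, 0, 0],
    [0, 0, 0],
    [0, 0, 0],
    [0, 0, 0],
    [0, 0, 0],
    [0, 0, 0]
  ],
  "jaw": [1, 1, 1, 1, 1, 1, 1, 1]
}}

```text
time_s: 4.9
tcp_pos: [0.5916, -0.093, 0.2442]
eef_rot: [179.8, 0.0, -79.7]
contact_force: [-0.8, 0.2, -5.5]
gripper_width: 0.0243
```

Emit:
{"op": "apply_moves", "data": {
  "slide": [
    [0, 0, 0],
    [0, 0, 0],
    [0, 0, 0],
    [0, 0, 0],
    [0, 0, 0.2],
    [0, 0, 0.2],
    [0, 0, 0],
    [0, 0, 0]
  ],
  "turn": [
    [0, 0, 0.07],
    [0, 0, 0.07],
    [0, 0, 0.07],
    [0, 0, 0.07],
    [0, 0, 0],
    [0, 0, 0],
    [0, 0, 0],
    [0, 0, 0]
  ],
  "jaw": [1, 1, 1, 1, 1, 1, 1, 1]
}}

```text
time_s: 5.7
tcp_pos: [0.5913, -0.0905, 0.2061]
eef_rot: [179.9, -0.1, -103.5]
contact_force: [0.1, 0.3, -3.3]
gripper_width: 0.0243
```

```bash
python3 - <<'E'
from h import *
s=r.get_state(); print(s['tcp_pos'],s['eef_rot'],s['contact_force'],s['moment'])
c=snap('wrist','w2')
E
```

```text
[ 0.59133379 -0.09051073  0.20614173] [ 1.79903791e+02 -5.15181441e-02 -1.03535443e+02] [ 0.09990853  0.33947155 -3.31003317] [ 0.00297857 -0.14591805  0.01907213]
```

View pics/w2.png

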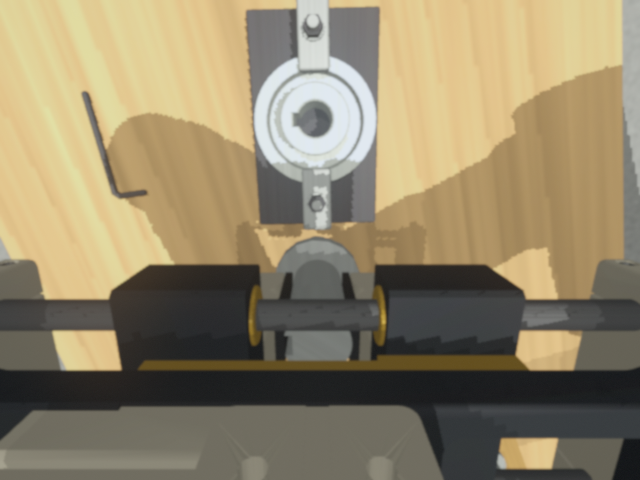

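The wrist view shows the pulley with its bore at (316,118) and the keyway to the left at (296,119), which is world +x. I fit the hub circle, the bore and the keyway.

```bash
python3 - <<'E'
from h import *
c=pickle.load(open('pics/w2.pkl','rb')); P=pts(c); w=P[...,2]
B=np.zeros((480,640),bool);B[70:170,262:370]=1
T=(B&(abs(w-.086)<.005)).astype(np.uint8)
print('hub z',np.median(w[T>0]))
def fit(C):
    A=np.c_[2*C,np.ones(len(C))]; x=np.linalg.lstsq(A,(C**2).sum(1),rcond=None)[0]; return x[:2],np.sqrt(x[2]+x[:2]@x[:2])
n,l,s,ce=cv2.connectedComponentsWithStats(T); i=1+np.argmax(s[1:,4]); T=(l==i).astype(np.uint8)
ks,hr=cv2.findContours(T,cv2.RETR_CCOMP,cv2.CHAIN_APPROX_NONE)
W=lambda k:np.array([ray(c,*q,.086)[:2] for q in k[:,0]])
for k,h in zip(ks,hr[0]):
    if len(k)<40: continue
    C=W(k); x,rd=fit(C); 
    d=C-x; 
    print('hole' if h[3]>=0 else 'outer',len(k),x,rd)
    if h[3]>=0:
        for _ in range(4):
            rr=np.hypot(*(C-x).T); a=np.degrees(np.arctan2(*(C-x).T[::-1]))
            x,rd=fit(C[(abs(rr-rd)<.0015)&(abs(a+12)>30)])
        rr=np.hypot(*(C-x).T);a=np.degrees(np.arctan2(*(C-x).T[::-1]))
        print(' bore',x,rd,'key pts',np.round(np.c_[rr[rr>.0145]*1e3,a[rr>.0145]],1).tolist())
b=(w>.034)&(w<.042); b[:,:225]=0;b[:,400:]=0;b[235:]=0
Q=P[b][:,:2].astype(np.float32);print('bolster',cv2.minAreaRect(Q))
bx=cv2.approxPolyDP
im=c['pixels'][70:170,262:370]; cv2.imwrite('pics/w2z.png',cv2.resize(im,None,fx=5.5,fy=5.5,interpolation=cv2.INTER_CUBIC))
E
```

```text
hub z 0.08568748126731515
outer 201 [ 0.57205537 -0.17907566] 0.025515440836873238
hole 111 [ 0.57325564 -0.17897641] 0.013651818952710884
 bore [ 0.5719925  -0.17873547] 0.013023319812656798 key pts [[14.7, 7.8], [15.4, 6.8], [16.1, 5.9], [16.8, 5.0], [17.3, 2.0], [17.1, -0.2], [17.0, -2.5], [16.8, -4.9], [16.7, -7.3], [16.7, -9.7], [16.6, -12.1], [16.6, -14.5], [16.6, -16.9], [16.7, -19.3], [16.7, -21.7], [16.8, -24.1], [17.0, -26.4], [16.4, -29.3], [15.9, -32.5], [15.0, -30.9]]
bolster ((0.5720624327659607, -0.17916640639305115), (0.18071797490119934, 0.11037731170654297), 77.70323181152344)
```

View pics/w2z.png

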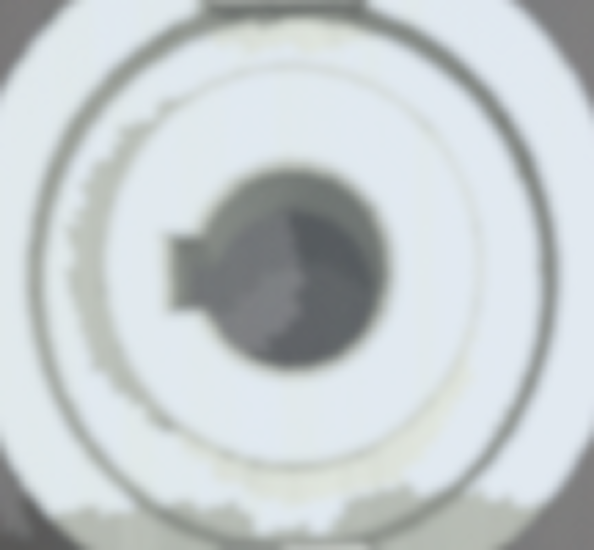

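The bore is at (0.5720, -0.1789) with a radius of 13.0 mm, and the keyway yaw is about -12.3°. The hub top reads 0.0857 against a nominal 0.086, and three fits agree. The key should be near -12.5° in the hand. I move over the bore and down to just above it.

Emit:
{"op": "apply_moves", "data": {
  "slide": [
    [0.2, 0, 0],
    [0.3, -0.01, 0],
    [0.3, -0.01, 0],
    [0.095, 0, 0],
    [0, 0, 0],
    [0, 0, 0.2],
    [0, 0, 0.17],
    [0, 0, 0]
  ],
  "turn": [
    [0, 0, 0],
    [0, 0, 0],
    [0, 0, 0],
    [0, 0, 0],
    [0, 0, 0],
    [0, 0, 0],
    [0, 0, 0],
    [0, 0, 0]
  ],
  "jaw": [1, 1, 1, 1, 1, 1, 1, 1]
}}

```text
time_s: 6.55
tcp_pos: [0.5716, -0.1775, 0.1678]
eef_rot: [179.8, -0.0, -103.6]
contact_force: [-1.0, 0.0, -4.8]
gripper_width: 0.0244
```

```bash
python3 - <<'E'
from h import *
s=r.get_state(); print(s['tcp_pos'],s['eef_rot'],s['contact_force'],s['moment'])
for n in('side','scene'):
    c=snap(n,n+'3')
    u,v=map(int,proj(c,(.572,-.179,.1)))
    im=c['pixels'][v-60:v+50,u-65:u+65]; cv2.imwrite(f'pics/{n}3z.png',cv2.resize(im,None,fx=4.5,fy=4.5,interpolation=cv2.INTER_CUBIC))
E
```

```text
[ 0.57164291 -0.17745327  0.16777032] [ 1.79802251e+02 -5.86165179e-03 -1.03572592e+02] [-1.04338061  0.04109115 -4.76015583] [ 0.0576629   0.14215014 -0.00449864]
```

View pics/side3z.png

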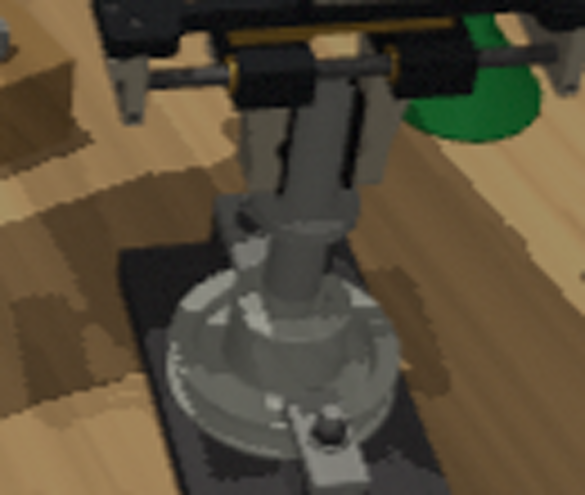

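View pics/scene3z.png

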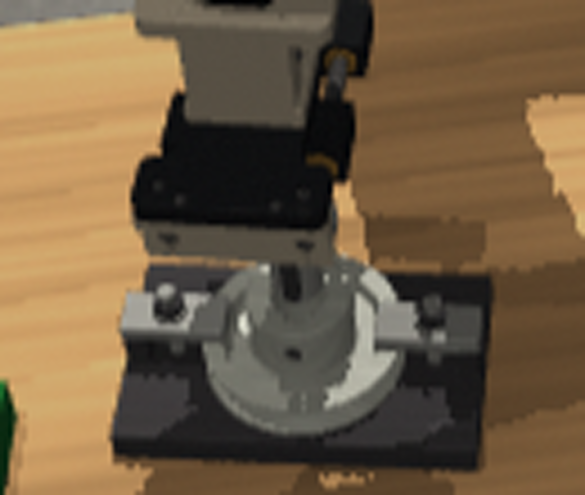

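Both views show the shaft just above the bore, with the key facing the camera above the grub screw. I lower it gently and watch the force.

Emit:
{"op": "apply_moves", "data": {
  "slide": [
    [0, 0, 0.04],
    [0, 0, 0.03],
    [0, 0, 0.02],
    [0, 0, 0.02],
    [0, 0, 0]
  ],
  "turn": [
    [0, 0, 0],
    [0, 0, 0],
    [0, 0, 0],
    [0, 0, 0],
    [0, 0, 0]
  ],
  "jaw": [1, 1, 1, 1, 1]
}}

```text
time_s: 7.15
tcp_pos: [0.5725, -0.1785, 0.1583]
eef_rot: [180.0, -0.0, -103.6]
contact_force: [-0.5, -0.1, -5.1]
gripper_width: 0.0246
```

Emit:
{"op": "apply_moves", "data": {
  "slide": [
    [0, 0, 0.02],
    [0, 0, 0.02],
    [0, 0, 0.02],
    [0, 0, 0.02],
    [0, 0, 0]
  ],
  "turn": [
    [0, 0, 0],
    [0, 0, 0],
    [0, 0, 0],
    [0, 0, 0],
    [0, 0, 0]
  ],
  "jaw": [1, 1, 1, 1, 1]
}}

```text
time_s: 7.65
tcp_pos: [0.5725, -0.1784, 0.1501]
eef_rot: [180.0, -0.0, -103.6]
contact_force: [-1.2, 0.1, -5.1]
gripper_width: 0.0241
```

There is no contact force with the end 11 mm in, so the key is already in the keyway. I keep going.

Emit:
{"op": "apply_moves", "data": {
  "slide": [
    [0, 0, 0.05],
    [0, 0, 0.05],
    [0, 0, 0.05],
    [0, 0, 0.05],
    [0, 0, 0.05],
    [0, 0, 0.02],
    [0, 0, 0]
  ],
  "turn": [
    [0, 0, 0],
    [0, 0, 0],
    [0, 0, 0],
    [0, 0, 0],
    [0, 0, 0],
    [0, 0, 0],
    [0, 0, 0]
  ],
  "jaw": [1, 1, 1, 1, 1, 1, 1]
}}

```text
time_s: 8.35
tcp_pos: [0.5725, -0.1784, 0.1229]
eef_rot: [180.0, -0.0, -103.6]
contact_force: [-1.7, -0.1, -5.7]
gripper_width: 0.0244
```

Emit:
{"op": "apply_moves", "data": {
  "slide": [
    [0, 0, 0.02],
    [0, 0, 0.02],
    [0, 0, 0.02],
    [0, 0, 0]
  ],
  "turn": [
    [0, 0, 0],
    [0, 0, 0],
    [0, 0, 0],
    [0, 0, 0]
  ],
  "jaw": [1, 1, 1, 1],
  "newtons": 60
}}

```text
time_s: 8.75
tcp_pos: [0.5725, -0.1785, 0.1175]
eef_rot: [180.0, -0.0, -103.6]
contact_force: [-4.0, 1.0, -1.0]
gripper_width: 0.0245
```

The shoulder is touching at z = 0.1175, the height expected for fully home. I press now.

Emit:
{"op": "apply_moves", "data": {
  "slide": [
    [0, 0, 0.01],
    [0, 0, 0],
    [0, 0, 0]
  ],
  "turn": [
    [0, 0, 0],
    [0, 0, 0],
    [0, 0, 0]
  ],
  "jaw": [1, 1, 1]
}}

```text
time_s: 9.05
tcp_pos: [0.5726, -0.1785, 0.1175]
eef_rot: [-180.0, -0.0, -103.6]
contact_force: [-7.0, 1.5, 5.4]
gripper_width: 0.024
```

Emit:
{"op": "apply_moves", "data": {
  "slide": [
    [0, 0.007, 0.01],
    [0, 0, 0.01],
    [0, 0, 0.01],
    [0, 0, 0],
    [0, 0, 0]
  ],
  "turn": [
    [0, 0, 0],
    [0, 0, 0],
    [0, 0, 0],
    [0, 0, 0],
    [0, 0, 0]
  ],
  "jaw": [1, 1, 1, 1, 1]
}}

```text
time_s: 9.55
tcp_pos: [0.5726, -0.1785, 0.1174]
eef_rot: [-179.8, -0.0, -103.5]
contact_force: [-13.3, 6.2, 26.3]
gripper_width: 0.0244
```

```bash
python3 - <<'E'
from h import *
for n in('side','scene'):
    c=snap(n,n+'4')
    u,v=map(int,proj(c,(.572,-.179,.1)))
    im=c['pixels'][v-60:v+50,u-65:u+65]; cv2.imwrite(f'pics/{n}4z.png',cv2.resize(im,None,fx=4.5,fy=4.5,interpolation=cv2.INTER_CUBIC))
    P=pts(c); w=P[v-40:v+30,u-30:u+30]
    m=(np.hypot(w[...,0]-.572,w[...,1]+.179)<.022)&(w[...,2]>.089)&(w[...,2]<.1); print(n,'shoulder top z ~.094:',np.percentile(w[m][:,2],[10,50,90]),m.sum())
s=r.get_state(); print(s['tcp_pos'],s['eef_rot'],s['contact_force'],s['moment'],s['gripper_width'],s['time_s'])
E
```

```text
side shoulder top z ~.094: [0.09234446 0.09433244 0.09630347] 135
scene shoulder top z ~.094: [0.09274231 0.09466506 0.0956035 ] 3
[ 0.57257179 -0.17848354  0.11744645] [-1.79841040e+02 -2.68405179e-02 -1.03506210e+02] [-12.85035972   5.85550859  26.46832549] [ 2.14811375  4.9551203  -0.02656792] 0.02400497415857541 9.65
```

View pics/side4z.png

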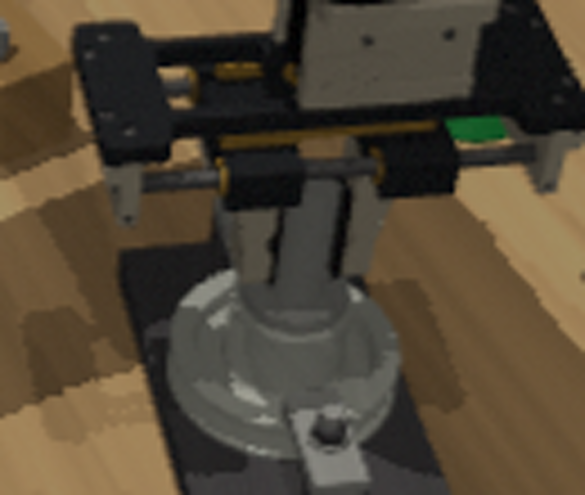

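View pics/scene4.png

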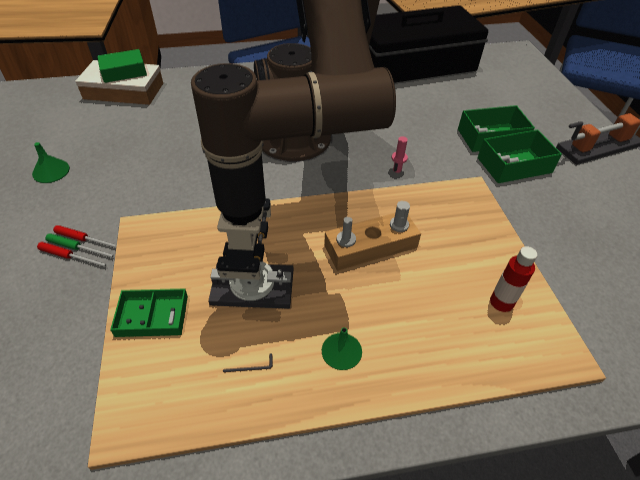

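Fully home: the shoulder's top reads z = 0.0943 against 0.094 expected, and the press reads 26 N. I hold briefly to confirm it is steady.

Emit:
{"op": "apply_moves", "data": {
  "slide": [
    [0, 0, 0],
    [0, 0, 0],
    [0, 0, 0],
    [0, 0, 0],
    [0, 0, 0],
    [0, 0, 0],
    [0, 0, 0],
    [0, 0, 0]
  ],
  "turn": [
    [0, 0, 0],
    [0, 0, 0],
    [0, 0, 0],
    [0, 0, 0],
    [0, 0, 0],
    [0, 0, 0],
    [0, 0, 0],
    [0, 0, 0]
  ],
  "jaw": [1, 1, 1, 1, 1, 1, 1, 1]
}}

```text
time_s: 10.45
tcp_pos: [0.5725, -0.1785, 0.1174]
eef_rot: [-179.8, -0.0, -103.5]
contact_force: [-13.7, 5.0, 25.4]
gripper_width: 0.0243
```

```bash
python3 -c "
from plant import r
print(r.close_job())"
```

```text
the job is handed in; nothing more can be done
None
```

I took the middle shaft from the stand (measured 24.8 mm across), lifted it clear and put it into the pulley with its key in line with the keyway. It went in with no resistance until the shoulder met the hub face. I then pressed it down and handed the job in at about 10.5 s, still gripping with a 60 N setting.

**Seating:** the shoulder's top reads z = 0.0943 m, where 0.094 m means fully home. The tool's height agrees with that.

**Pressure:** the downward force held steady at about 25 to 26 N over the last 0.8 s. Allowing for the shaft's weight, that is roughly 30 N on the hub.

**Side force:** there is also a sideways force of about 14 N, which my small correction of the sideways position did not remove. The gripper's tilt stayed within 0.2°, and the measured bore position and the final tool position differ by about 0.7 mm.

**Other things:** in the last picture both other shafts are still standing in the stand. The spray can, funnel, hex key and parts tray look to be where they were.

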